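# Centre the wobbly bottle on the scale pan and take its weight

### The arm

A 7-joint arm with a two-finger parallel gripper is mounted at the origin on the work surface. World frame = base frame: x ahead of the robot, y to its left, z up, the work surface at z = 0. Lengths are in m, angles in rad, forces in N, time in s.
With the tool pointing down it reaches from about 0.425 to 0.875 m from the base axis. Payload 4.7 kg.
Tool frame: the origin (TCP) lies on the centre line of the jaws, within the pads' length; the fingertips stand ctrl.tcp_to_tips ahead of it and the grasp point (between the pads) lies 2 mm behind it (ctrl.tcp_to_tips is the distance from the TCP to the fingertips, in m); z points along the fingers, y is the line along which they close (so a half turn about z gives the same grasp; the last joint's range is limited). The gripper opens to 87 mm and grips with 3 to 60 N. Pads are 19 mm wide; open, the fingers measure 117 mm over their backs; the gripper's body (75 mm by 190 mm) begins 51 mm behind the grasp point.
Start: joints at [-1.33, 0.321, -0.07, 1.45, 0.023, 1.371, -0.057], TCP at [0.146, 0.633, 0.212] pointing down, gripper open.
Joint ranges: [-2.86, 2.86], [-0.3, 2.09], [-1.38, 1.24], [0.06, 2.45], [-1.56, 4.7], [0.09, 2.05], [-2.69, 2.69]. Speed limits (rad/s): [2.57, 2.57, 3.14, 3.14, 3.14, 3.14, 3.14].

### API

Orientations are given as a rotation vector (axis times angle).
In Python, from bench import ctrl, optics, close_job gives the robot as it stands.
- The arm moves only by the shell command python3 -m inch 'ROWS' [OPENING] [FORCE]. ROWS is JSON, a list of rows, each a list of 2 entries, a list of its own where there are three numbers: the shift along the tool's x, y, z in mm, then the turn, a rotation vector about the tool's x, y, z in degrees. In form: [[[x, y, z], [ax, ay, az]], ...]. A call has exactly 10 rows; each row shifts and turns the commanded pose from where the row before left it, along the tool's axes as they then stand; what a row does not reach is not made up. A row lasts 1/10 s, in which the tool goes at most 50 mm and 8.59 degrees, less where a joint would pass 70% of its speed; a pose out of reach is approached as far as the arm can. A call is refused whole if a number of a shift passes 50 or a number of a turn 8.59, either way. A call with a gripper value outside its range is refused whole. OPENING is the closure, from 0 (fully open) to 1 (shut), set as the call begins (- or left out, the last holds). The fingers move at their own pace and stop on an object; FORCE is the grip in N (left out, the last holds). Time passes only in rows, so rows that do not move let the fingers close, or fill a call up. It gives the time, the measured TCP pose, the force and the opening at its end, in the units of the state.
- ctrl.get_state(): the state, without advancing time (a new reading comes with each control period).
- optics.get_image(name): name is "side" or "top"; returns a dict with "image" (400x640x3 uint8, red, green, blue), "fx", "fy", "cx", "cy" (pixels), "dist" ([k1, k2, p1, p2, k3] as OpenCV has them; the pictures are not rectified), "R" (3x3) and "t" (3): a world point X has camera coordinates R X + t. Camera axes: x right, y down, z forward; pixel columns grow to the right and rows downward; lengths in m; the calibration is good to about 2 mm. A picture is of the moment at which its call begins. There is no depth.
- close_job(): hands the job in, once; it reports no verdict.
The state is a dict: "time": time; "joint_positions": joint angles; "qd": joint speeds; "joint_torque": joint torques, N m; "position": TCP position; "tool_rot": TCP orientation; "ft_force": force on the tool from outside, world axes, zero at the start; "torque": the same for the moment, N m; "grip_width": opening from 0.0 (shut) to 1.0 (fully open).
Only numpy, scipy, OpenCV 4.12 (cv2) and the standard library are available. Lean on these libraries where they do the work, as an engineer would, in place of code of your own. Each camera call takes 0.05 s, during which the arm holds its last target. There are 200 camera calls.

### The job

The little head-down bottle stands off-centre on the pan of the bench scale, so it would weigh wrong: nudge it with light fingertip taps, low on its side, until its cap stands inside the ring etched at the middle of the pan, upright and left alone. Do not grip or lift it and do not knock it over; once it stands there by itself, press the wide key on the scale's front console fully down to record the weight and let the key go. Leave everything else on the bench where it is.

Things in the scene. Friction and masses are not known exactly. Their poses are not given: they have to be found in the camera images.
- bottle: 35 to 65 g rigid lotion bottle standing head-down on its white cap (26 mm diameter, 17 mm high) on the pan; top-heavy, round. Its black shell is 23 mm wide at 17 mm up, widest (36 mm diameter) at 24 mm, where an upright finger touches it, tapering to 33 mm at 52 mm; domed top at 64 mm. Slides easily (friction 0.3), topples if pushed above half height. Origin: centre of its foot, z up. Starts 20-35 mm off the pan's middle.
- pan_center (a point): middle of the top of the scale's round flat steel pan (110 mm diameter, 4 mm thick, no rim, fixed; top 70 mm above the bench, 16 mm above the scale's deck). A thin dark ring, 39 mm inner and 42 mm outer diameter, is etched around this point. z points up; its x and y mean nothing.
- scale: fixed bench scale, white, 270 mm deep (x), 196 mm wide (y), deck 54 mm high; its lower front (-x) console slopes 8 degrees down to the front and carries a display, three round flush pads (not used) and one wide raised key. Origin: centre of its underside, on the bench; +x points from the console to the back. The pan's middle is 25 mm from the origin along +x.
- key_top (a point): centre of the top of the wide grey key: 18 mm (scale's x) by 42 mm (scale's y), on the console's right as seen from the robot, 49 mm above the bench, 149 mm from the pan's middle. Its z is the console's normal, 8 degrees off vertical; it moves down with the key.
- enter_key (a joint): how far the wide key is pressed, m: 0 = up, 0.005 = fully down. It springs back by itself; it starts to move at about 1 N and is fully down at about 3.2 N.
- spare: bystander: a second bottle of the same kind, standing head-down on the bench behind the scale. Origin: centre of its foot.
- carton: bystander: small open cardboard carton, 165 by 125 mm and 60 mm high, about 70 mm to the bottle tops, full of the same bottles, standing on the bench beside the scale. Origin: centre of its underside.
- tape: bystander: roll of brown packing tape lying flat, 100 mm outside and 76 mm inside diameter, 48 mm high, on the bench beside the scale. Origin: centre of its underside.
There are look-alikes about, which are no part of the job. What is shaped like the bottle but orange or yellow is not meant.

How it is judged:
By the outcome, as a careful person would: the job done as asked, in the order asked, and still so for the second after the job is handed in, with the robot touching nothing.
It also fails if it takes over 61 s, if anything falls off the work surface, if the arm or the gripper's body presses on something with over 40 N, if the wrist force passes 120 N, or if a joint passes its speed limit or range.

## Working session

There is one attempt and no reset: what is moved stays moved. The work goes in short steps, Python scripts to look and compute and a shell command to move; the robot and the scene stay as the last step left them, time stands still between calls to the robot, and variables do not carry over. Pictures are saved under pics/ and viewed, on a budget of 10 in all, crops included, one or two more only if the job needs it, and the job is handed in when it is done.

```bash
mkdir -p pics; python3 - <<'E'
from bench import ctrl, optics
import cv2,numpy as np
s=ctrl.get_state(); print(s['time'],s['position'],s['tool_rot'],s['grip_width'],ctrl.tcp_to_tips)
for n in("top","side"):
    d=optics.get_image(n); cv2.imwrite(f"pics/{n}0.png",d["image"][:,:,::-1])
    print(n,d["fx"],d["cx"],d["cy"],d["dist"],(-np.array(d["R"]).T@d["t"]).round(3),np.array(d["R"]).round(2).tolist())
E
ls
```

```text
0.0 [0.14609059 0.63275765 0.21094691] [-3.55408568e-01 -3.12133075e+00  3.07566270e-03] 0.9999277180052324 0.017
top 382.9217721196479 313.9280895993639 198.41588063516954 [0.00906985 0.         0.         0.         0.        ] [0.545 0.055 0.94 ] [[0.0, -1.0, -0.0], [-0.99, -0.0, -0.1], [0.1, 0.0, -0.99]]
side 407.2873065253798 314.6885453548604 201.11985664823814 [0.02890784 0.         0.         0.         0.        ] [0.301 0.624 0.619] [[-0.87, -0.5, -0.02], [-0.3, 0.56, -0.77], [0.39, -0.66, -0.64]]
pics
```

View pics/top0.png

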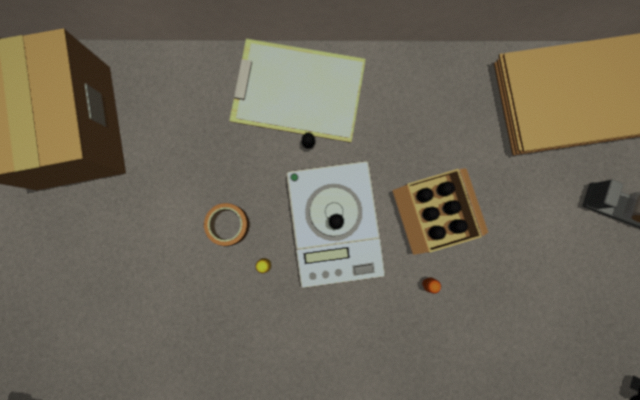

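View pics/side0.png

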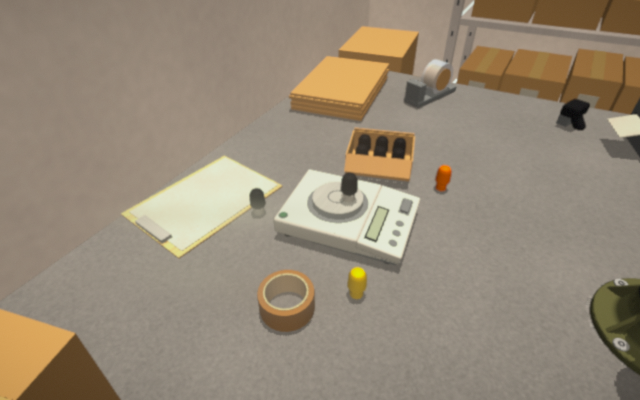

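The top view shows several bottle shapes:
- A black bottle on the pan at (336,221).
- A black spare behind the scale at (308,141).
- Black bottles in the carton at about (440,210).
- A yellow look-alike at (263,266) and an orange one at (433,286).

The black one on the pan is the one meant, because it is the only one standing on the scale's pan. The key is at (363,269). I'll confirm with a crop and measure.

```bash
cat > h.py <<'E'
from bench import ctrl, optics
import cv2,numpy as np
def cam(n):
    d=optics.get_image(n); d["K"]=np.array([[d["fx"],0,d["cx"]],[0,d["fy"],d["cy"]],[0,0,1]])
    d["R"]=np.array(d["R"]);d["t"]=np.array(d["t"]);d["dist"]=np.array(d["dist"]); return d
def ray(d,uv,z):
    p=cv2.undistortPoints(np.array(uv,float).reshape(-1,1,2),d["K"],d["dist"]).reshape(-1,2)
    c=-d["R"].T@d["t"]; r=np.c_[p,np.ones(len(p))]@d["R"]
    return (c+r*((z-c[2])/r[:,2])[:,None])[:,:2]
def proj(d,X):
    return cv2.projectPoints(np.array(X,float).reshape(-1,1,3),cv2.Rodrigues(d["R"])[0],d["t"],d["K"],d["dist"])[0].reshape(-1,2)
def blob(m,near,amin=30):
    n,l,s,c=cv2.connectedComponentsWithStats(m.astype(np.uint8))
    ok=[i for i in range(1,n) if s[i,4]>=amin]
    i=min(ok,key=lambda i:np.hypot(*(c[i]-near))); return c[i],s[i],l==i
E
python3 - <<'E'
from h import *
out=[]
for n,(x,y,w,h) in {"top":(280,155,115,140),"side":(265,160,170,110)}.items():
    d=cam(n); im=d["image"]; cv2.imwrite(f"pics/{n}1.png",im[:,:,::-1])
    c=cv2.resize(im[y:y+h,x:x+w],None,fx=4 if n=="top" else 4,fy=4,interpolation=cv2.INTER_CUBIC)
    g=im.max(2).astype(int)
    b=blob(g<60,(336,221) if n=="top" else (349,184)); print(n,b[0],b[1])
    cv2.imwrite(f"pics/crop_{n}1.png",c[:,:,::-1])
    if n=="top":
        print("bottle z.105",ray(d,b[0],.105))
        sub=im[260:278,350:377].max(2); print(sub[::2,::2])
        print(im[211,300:366].max(1))
E
```

```text
top [335.58235294 221.30588235] [329 214  14  15 170]
bottle z.105 [[0.5822623  0.00946451]]
[[179 181 179 181 176 178 181 180 179 180 178 178 179 181]
 [179 179 180 179 180 178 179 175 167 165 160 152 173 179]
 [180 171 166 161 152 138 129 120 109 102  93 116 163 178]
 [177 150 103  92  92  97 101 104 113 114 114 116 156 178]
 [179 147  97 117 121 120 119 119 119 119 117 106 151 178]
 [180 152 105 115 118 117 118 116 115 115 114 109 150 177]
 [181 152 101 109 116 114 113 109 113 116 118 125 152 176]
 [179 165 120 113 124 137 141 152 163 169 174 176 178 179]
 [178 178 169 170 177 180 179 180 178 180 176 172 173 170]]
[185 184 184 180 170 148 132 126 119 121 148 170 179 179 179 180 180 181
 177 179 180 181 179 175 158 151 166 176 180 179 179 179 180 180 180 179
 178 179 179 180 178 171 155 158 172 179 179 180 180 179 180 179 178 179
 180 180 175 163 141 130 127 136 158 178 184 185]
side [349.56390977 184.53383459] [343 178  13  14 133]
```

View pics/crop_top1.png

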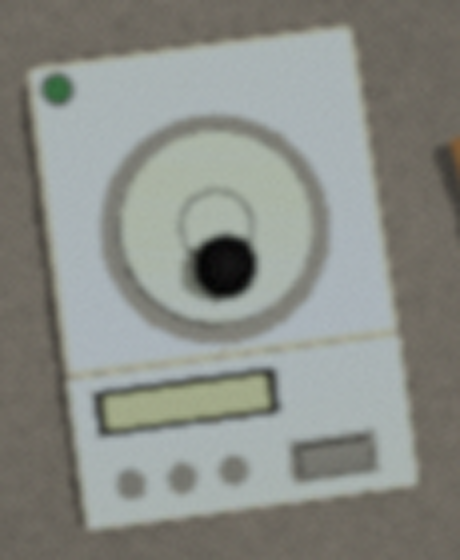

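View pics/crop_side1.png

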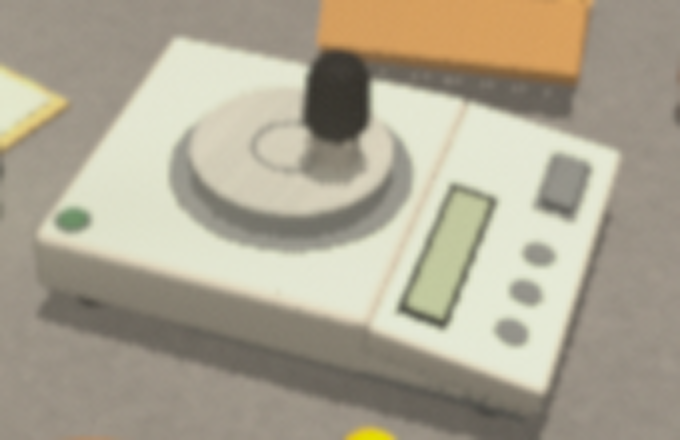

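The crops confirm the target: a black bottle on a white cap on the pan, towards the console from the ring (ring centre at about (334,211.5) in the top view). The key is the grey block at (363,269).

```bash
cat >> h.py <<'E'
def bottle():
    r=[]
    for n in("top","side"):
        d=cam(n); g=d["image"].max(2).astype(int)
        b=None
        near=proj(d,[0.606,0.013,.115])[0]
        b=blob(g<60,near,60); r.append(ray(d,b[0],.105 if n=="top" else .112)[0]); 
    return r
E
python3 - <<'E'
from h import *
d=cam("top"); im=d["image"]; g=im.max(2).astype(np.uint8)
n,l=cv2.connectedComponents((g>158).astype(np.uint8),connectivity=4)
m=(l==l[225,318])|(l==l[195,334])
print("pan area",m.sum())
pts=np.argwhere(m)[:,::-1]; hull=cv2.convexHull(pts.astype(np.int32)); e=cv2.fitEllipse(hull); print(e)
pc=ray(d,e[0],.07)[0]; print("pan",pc, "rad px->", e[1])
k=blob((g>80)&(g<148)&(np.arange(640)[None]>345),(363,269),60); print(k[0],k[1]); kp=ray(d,k[0],.047)[0]; print("key",kp,np.hypot(*(kp-pc)))
# scale yaw: seam/back edge via white outline
hsv=cv2.cvtColor(im,cv2.COLOR_RGB2HSV); w=(hsv[...,2]>150).astype(np.uint8); w=cv2.morphologyEx(w,cv2.MORPH_CLOSE,np.ones((15,15)))
c=blob(w,(337,225),3000); 
q=cv2.approxPolyDP(cv2.convexHull(np.argwhere(c[2])[:,::-1].astype(np.int32)),6,True).reshape(-1,2); print(q)
back=q[np.argsort(q[:,1])]; B=ray(d,back[:2],.054);F=ray(d,back[2:],.04);print(B,F)
ds=cam("side"); print("side proj of pan/key:",proj(ds,[[*pc,.07],[*kp,.049]]))
print("bottle",bottle())
E
```

```text
pan area 1243
((333.7767333984375, 211.1614990234375), (46.328887939453125, 46.941593170166016), 146.00357055664062)
pan [0.60688721 0.01158593] rad px-> (46.328887939453125, 46.941593170166016)
[362.83482143 268.72767857] [352 263  23  13 224]
key [ 0.47615254 -0.05607424] 0.14720547650479796
[[383 275]
 [302 286]
 [288 172]
 [367 163]]
[[ 0.72158776 -0.06744573]
 [ 0.69962634  0.11784083]] [[ 0.46149639 -0.1034055 ]
 [ 0.43583547  0.08374852]]
side proj of pan/key: [[337.52047503 195.38476463]
 [405.50648025 203.7786537 ]]
bottle [array([0.58233544, 0.00952125]), array([0.57796737, 0.01487714])]
```

The bottle is at about (0.582, 0.0095) and the pan centre at (0.607, 0.0116), so it needs pushing about 25 mm along +x. First I'll close the fingers, turn square to the push direction and travel to a stand-off point.

```bash
python3 -m inch '[[[0,0,0],[0,0,-6]],[[0,0,0],[0,0,-6]],[[0,0,0],[0,0,-6]],[[-19,-38.5,0],[0,0,0]],[[-19,-38.5,0],[0,0,0]],[[-19,-38.5,0],[0,0,0]],[[-19,-38.5,0],[0,0,0]],[[-19,-38.5,0],[0,0,0]],[[-19,-38.5,0],[0,0,0]],[[-19,-38.5,0],[0,0,0]]]' 1 20; python3 -m inch '[[[-19,-38.5,0],[0,0,0]],[[-19,-38.5,0],[0,0,0]],[[-19,-38.5,0],[0,0,0]],[[-19,-38.5,0],[0,0,0]],[[-19,-38.5,0],[0,0,0]],[[-19,-38.5,0],[0,0,0]],[[-19,-38.5,0],[0,0,0]],[[-19,-38.5,0],[0,0,0]],[[-19,-38.5,0],[0,0,0]],[[0,0,0],[0,0,0]]]'
```

```text
time: 1.4
position: [0.3029, 0.3749, 0.2123]
tool_rot: [-0.137, 3.138, 0.001]
ft_force: [0.6, 0.4, 0.5]
grip_width: 0.17
time: 2.4
position: [0.505, 0.0395, 0.2126]
tool_rot: [-0.122, 3.137, -0.004]
ft_force: [-0.3, -0.9, 0.2]
grip_width: 0.005
```

```bash
python3 -m inch '[[[-8.5,-18,0],[0,0,0]],[[-8.5,-18,0],[0,0,0]],[[0,0,20],[0,0,0]],[[0,0,20],[0,0,0]],[[0,0,20],[0,0,0]],[[0,0,20],[0,0,0]],[[0,0,20],[0,0,0]],[[0,0,13],[0,0,0]],[[0,0,0],[0,0,0]],[[0,0,0],[0,0,0]]]'
python3 - <<'E'
from h import *
s=ctrl.get_state(); print(s["position"],s["tool_rot"])
d=cam("side"); cv2.imwrite("pics/s2.png",cv2.resize(d["image"][130:270,250:450],None,fx=4,fy=4,interpolation=cv2.INTER_CUBIC)[:,:,::-1])
E
```

```text
time: 3.4
position: [0.5231, 0.0121, 0.0995]
tool_rot: [-0.138, 3.138, 0.0]
ft_force: [-0.6, -0.1, 0.1]
grip_width: 0.006
[0.52311158 0.01211185 0.09952292] [-1.37509868e-01  3.13815008e+00  1.85841316e-04]
```

View pics/s2.png

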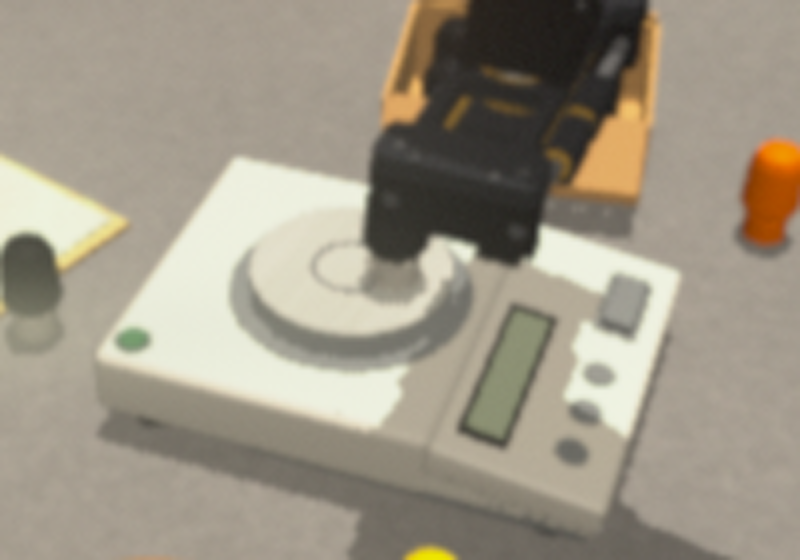

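The side view shows the gripper behind the bottle and clear of it, with the cap and the ring both still visible. I'll shift sideways to the push line and begin a slow push.

```bash
python3 -m inch '[[[0,-4,0],[0,0,0]],[[0,-3,0],[0,0,0]],[[-6,0,0],[0,0,0]],[[-6,0,0],[0,0,0]],[[-6,0,0],[0,0,0]],[[-4,0,0],[0,0,0]],[[0,0,0],[0,0,0]],[[0,0,0],[0,0,0]],[[0,0,0],[0,0,0]],[[0,0,0],[0,0,0]]]';  python3 -m inch '[[[-2,0,0],[0,0,0]],[[-2,0,0],[0,0,0]],[[-2,0,0],[0,0,0]],[[-2,0,0],[0,0,0]],[[-2,0,0],[0,0,0]],[[-2,0,0],[0,0,0]],[[-2,0,0],[0,0,0]],[[-2,0,0],[0,0,0]],[[-2,0,0],[0,0,0]],[[0,0,0],[0,0,0]]]'
python3 - <<'E'
from h import *
s=ctrl.get_state(); print(s["position"],s["tool_rot"])
d=cam("side"); cv2.imwrite("pics/s3.png",cv2.resize(d["image"][130:270,250:450],None,fx=4,fy=4,interpolation=cv2.INTER_CUBIC)[:,:,::-1])
E
```

```text
time: 4.45
position: [0.5452, 0.0068, 0.099]
tool_rot: [0.137, -3.138, -0.0]
ft_force: [-0.6, 0.1, -0.3]
grip_width: 0.003
time: 5.45
position: [0.5636, 0.0085, 0.099]
tool_rot: [-0.137, 3.138, -0.0]
ft_force: [-0.0, 0.5, -0.1]
grip_width: 0.005
[0.56361591 0.00845244 0.09904817] [-1.37297382e-01  3.13835596e+00 -9.93956040e-05]
```

View pics/s3.png

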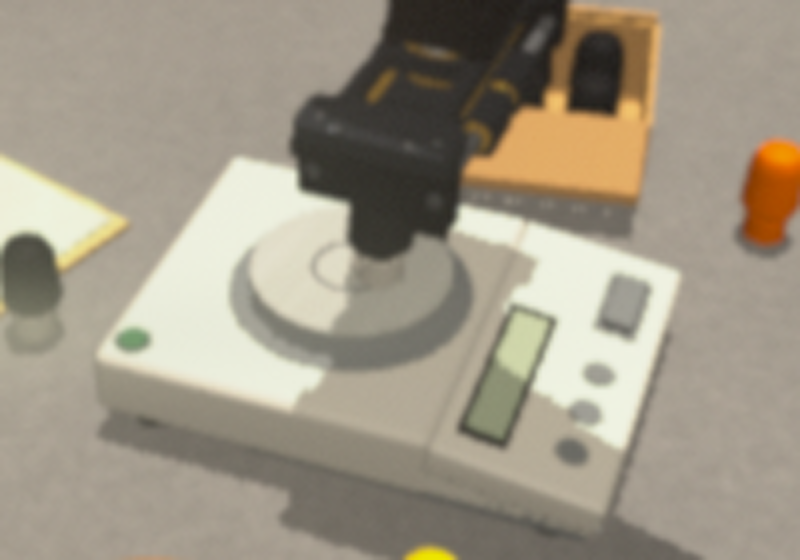

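The cap moved about 15 crop px towards the ring (now at about (380,275); ring centre about (351,267)) and the bottle is upright. I'll push on for 13 mm, then back off along the same line and look again.

```bash
python3 -m inch '[[[-2,0,0],[0,0,0]],[[-2,0,0],[0,0,0]],[[-2,0,0],[0,0,0]],[[-2,0,0],[0,0,0]],[[-2,0,0],[0,0,0]],[[-2,0,0],[0,0,0]],[[-1,0,0],[0,0,0]],[[0,0,0],[0,0,0]],[[0,0,0],[0,0,0]],[[1,0,0],[0,0,0]]]';python3 - <<'E'
from h import *
print(ctrl.get_state()["position"])
E
python3 -m inch '[[[4,0,0],[0,0,0]],[[15,0,0],[0,0,0]],[[30,0,0],[0,0,0]],[[40,0,0],[0,0,0]],[[20,0,-30],[0,0,0]],[[0,0,-40],[0,0,0]],[[0,0,0],[0,0,0]],[[0,0,0],[0,0,0]],[[0,0,0],[0,0,0]],[[0,0,0],[0,0,0]]]'
python3 - <<'E'
from h import *
print(ctrl.get_state()["position"])
a=[]
for n in("top","side"):
    d=cam(n); u,v=proj(d,[.607,.0116,.08])[0].astype(int); a.append(cv2.resize(d["image"][v-35:v+35,u-35:u+35],None,fx=5.7,fy=5.7,interpolation=cv2.INTER_CUBIC)); print(n,u,v)
    g=d["image"].max(2); b=blob(g<60,proj(d,[.607,.0116,.11])[0],60); print(b[0],b[1],ray(d,b[0],.105))
cv2.imwrite("pics/p4.png",np.hstack(a)[:,:,::-1])
E
```

```text
time: 6.5
position: [0.5753, 0.0094, 0.0991]
tool_rot: [-0.137, 3.138, 0.0]
ft_force: [-0.5, -0.0, -0.4]
grip_width: 0.003
[0.57531652 0.00944861 0.09909808]
time: 7.5
position: [0.4659, -0.0002, 0.1678]
tool_rot: [0.137, -3.136, 0.001]
ft_force: [0.8, 0.5, 1.0]
grip_width: 0.003
[ 4.65911323e-01 -2.01969608e-04  1.67849374e-01]
top 333 210
[334.26111111 211.90555556] [327 205  15  15 180] [[0.60276568 0.01229571]]
side 337 191
[363.86764706 144.63970588] [357 137  13  16 136] [[ 0.62081932 -0.14972114]]
```

View pics/p4.png

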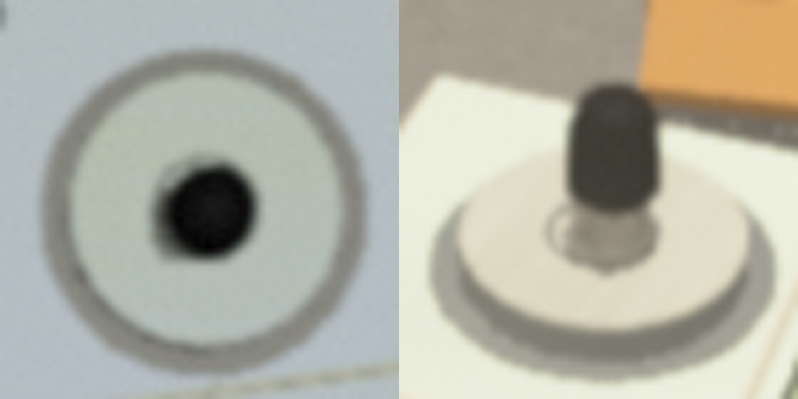

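The bottle is upright with its cap nearly inside the ring, but still about 4 mm short towards the console. I'll give it one more small tap.

```bash
python3 -m inch '[[[-10,0,30],[0,0,0]],[[-20,0,30],[0,0,0]],[[-30,0,9],[0,0,0]],[[-20,0,0],[0,0,0]],[[-8,0,0],[0,0,0]],[[0,0,0],[0,0,0]],[[0,0,0],[0,0,0]],[[0,0,0],[0,0,0]],[[0,0,0],[0,0,0]],[[0,0,0],[0,0,0]]]';python3 - <<'E'
from h import *
print(ctrl.get_state()["position"])
E
```

```text
time: 8.6
position: [0.554, 0.0077, 0.1004]
tool_rot: [-0.137, 3.138, 0.001]
ft_force: [0.7, 0.3, 0.2]
grip_width: 0.003
[0.55404828 0.00768895 0.10044927]
```

```bash
python3 -m inch '[[[-5,0,0],[0,0,0]],[[-5,0,0],[0,0,0]],[[-5,0,0],[0,0,0]],[[-3,0,0],[0,0,0]],[[-2,0,0],[0,0,0]],[[-1.5,0,0],[0,0,0]],[[-1.5,0,0],[0,0,0]],[[-1.5,0,0],[0,0,0]],[[-1.5,0,0],[0,0,0]],[[0,0,0],[0,0,0]]]'; python3 -m inch '[[[0,0,0],[0,0,0]],[[2,0,0],[0,0,0]],[[15,0,0],[0,0,0]],[[30,0,0],[0,0,0]],[[40,0,0],[0,0,0]],[[20,0,-30],[0,0,0]],[[0,0,-40],[0,0,0]],[[0,0,0],[0,0,0]],[[0,0,0],[0,0,0]],[[0,0,0],[0,0,0]]]'
python3 - <<'E'
from h import *
s=ctrl.get_state();print(s["position"],s["tool_rot"])
a=[]
for n in("top","side"):
    d=cam(n); u,v=proj(d,[.607,.0116,.08])[0].astype(int); a.append(cv2.resize(d["image"][v-35:v+35,u-35:u+35],None,fx=5.7,fy=5.7,interpolation=cv2.INTER_CUBIC))
    g=d["image"].max(2); 
    if n=="top": b=blob(g<60,proj(d,[.607,.0116,.11])[0],60); print(b[0],b[1],ray(d,b[0],.105))
cv2.imwrite("pics/p5.png",np.hstack(a)[:,:,::-1])
E
```

```text
time: 9.6
position: [0.5804, 0.0099, 0.1001]
tool_rot: [-0.137, 3.138, 0.0]
ft_force: [0.0, 0.1, 0.2]
grip_width: 0.007
time: 10.6
position: [0.4731, 0.0005, 0.1693]
tool_rot: [0.137, -3.137, 0.0]
ft_force: [-0.5, 0.6, -0.5]
grip_width: 0.005
[0.47310952 0.00050666 0.16928003] [ 1.37153534e-01 -3.13743117e+00  4.23792133e-05]
[333.93820225 210.11235955] [327 203  15  15 178] [[0.60668848 0.01299235]]
```

View pics/p5.png

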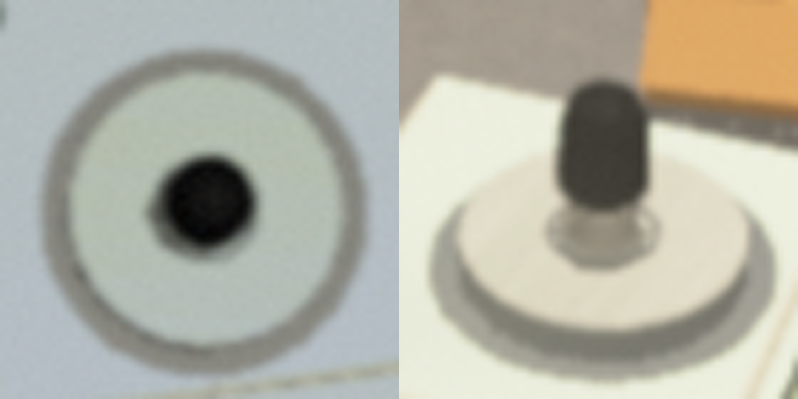

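The bottle stands upright inside the ring, about 1.5 mm off the middle by estimate. Next is the key: I'll move over it and stop about 10 mm above.

```bash
python3 -m inch '[[[2.1,-14.3,0],[0,0,0]],[[2.1,-14.3,0],[0,0,0]],[[2.1,-14.3,0],[0,0,0]],[[2.1,-14.3,0],[0,0,0]],[[0,0,25],[0,0,0]],[[0,0,25],[0,0,0]],[[0,0,25],[0,0,0]],[[0,0,15],[0,0,0]],[[0,0,0],[0,0,0]],[[0,0,0],[0,0,0]]]'
python3 - <<'E'
from h import *
for i in range(3):
    d=cam("side"); s=ctrl.get_state(); print(s["position"],s["ft_force"])
a=cv2.resize(d["image"][150:250,340:440],None,fx=4,fy=4,interpolation=cv2.INTER_CUBIC); d=cam("top"); b=cv2.resize(d["image"][215:315,313:413],None,fx=4,fy=4,interpolation=cv2.INTER_CUBIC)
cv2.imwrite("pics/p6.png",np.hstack([a,b])[:,:,::-1])
E
```

```text
time: 11.7
position: [0.4704, -0.0583, 0.0804]
tool_rot: [-0.135, 3.139, -0.001]
ft_force: [-0.0, 0.7, 0.4]
grip_width: 0.007
[ 0.47093229 -0.05802509  0.08092588] [ 0.13759271  0.43093695 -0.69831016]
[ 0.47117161 -0.05776697  0.08114494] [-0.05895402 -0.08500636 -0.18238953]
[ 0.47123638 -0.05754173  0.08119629] [-0.24918663 -0.02013549  0.33627862]
```

View pics/p6.png

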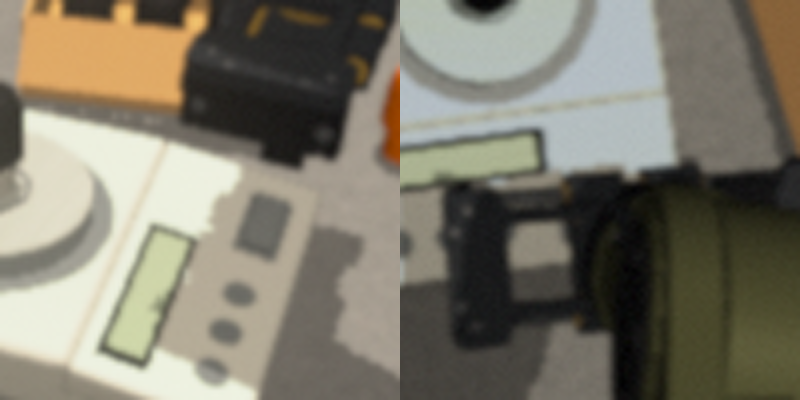

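```bash
python3 - <<'E'
from h import *
d=cam("side"); p=ctrl.get_state()["position"]; z=p[2]-.017
c=np.array([[p[0]+i*.0095,p[1]+j*.015,z] for i in(-1,1) for j in(-1,1)])
print("tip corners crop",((proj(d,c)-[340,150])*4).round()); print("key",((proj(d,[[.4755,-.0565,.049],[.4695,-.0573,.049]])-[340,150])*4).round())
g=d["image"].max(2).astype(int); k=blob((g>55)&(g<105)&(np.arange(640)>398)[None]&(np.arange(640)<416)[None]&(np.arange(400)>197)[:,None]&(np.arange(400)<217)[:,None],(406,206),40); print(k[0],k[1],ray(d,k[0],.047))
print(p)
E
```

```text
tip corners crop [[302. 185.]
 [283. 217.]
 [268. 175.]
 [248. 206.]]
key [[263. 215.]
 [275. 218.]]Traceback (most recent call last):
  File "<stdin>", line 5, in <module>
  File "h.py", line 15, in blob
    i=min(ok,key=lambda i:np.hypot(*(c[i]-near))); return c[i],s[i],l==i
ValueError: min() iterable argument is empty
```

The tip's projected position and the picture don't quite agree, so I'll take an enlarged, brightened look before pressing.

```bash
python3 - <<'E'
from h import *
d=cam("side"); p=ctrl.get_state()["position"]; z=p[2]-.017
a=d["image"][170:230,380:440]; a=(255*(a/255.)**.5).astype(np.uint8)
a=cv2.resize(a,None,fx=9,fy=9,interpolation=cv2.INTER_CUBIC).copy()
c=np.array([[p[0]+i*.0095,p[1]+j*.015,z] for i,j in((-1,-1),(-1,1),(1,1),(1,-1))])
for q in (proj(d,c)-[380,170])*9: cv2.circle(a,tuple(int(v) for v in q),3,(255,0,0),-1)
for q in (proj(d,[[.4755,-.0565,.049]])-[380,170])*9: cv2.circle(a,tuple(int(v) for v in q),3,(0,255,0),-1)
cv2.imwrite("pics/p7.png",a[:,:,::-1])
E
```

```text
(no output)
```

View pics/p7.png

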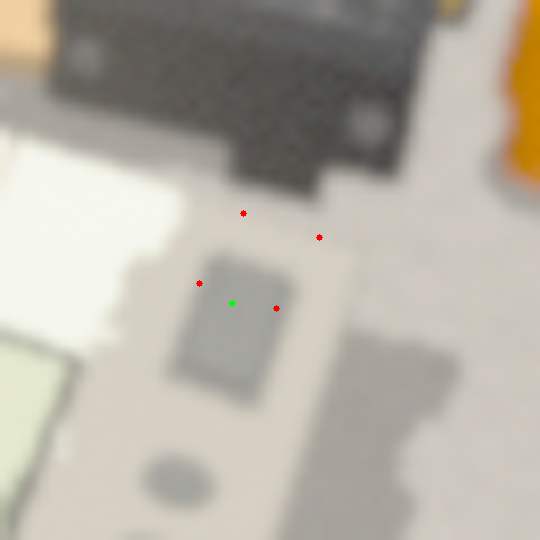

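```bash
python3 - <<'E'
from h import *
from scipy.spatial.transform import Rotation as Ro
print(ctrl.tcp_to_tips,[x for x in dir(ctrl) if x[0]!='_'])
d=cam("side"); s=ctrl.get_state(); p=s["position"]; R=Ro.from_rotvec(s["tool_rot"]).as_matrix(); print(R.round(3).tolist(),p,s["grip_width"])
f=lambda x,y,z:((proj(d,p+R@np.array([x,y,z])/1000)-[380,170])*9).round().tolist()
print("body near face bottom",f(-37.5,95,-53),f(37.5,95,-53))
for y in(15,0,-15):print("tip y",y,f(-9.5,y,17),f(9.5,y,17))
for z in(17,0,-15):print("near finger z",z,f(-9.5,15,z),f(9.5,15,z))
E
```

```text
0.017 ['MotionError', 'get_state', 'tcp_to_tips']
[[-0.996, -0.087, 0.001], [-0.087, 0.996, 0.0], [-0.001, 0.0, -1.0]] [ 0.47076184 -0.05711173  0.08066108] 0.007778909364261705
body near face bottom [[11.0, 221.0]] [[366.0, 312.0]]
tip y 15 [[204.0, 288.0]] [[284.0, 309.0]]
tip y 0 [[221.0, 251.0]] [[300.0, 271.0]]
tip y -15 [[238.0, 215.0]] [[316.0, 235.0]]
near finger z 17 [[204.0, 288.0]] [[284.0, 309.0]]
near finger z 0 [[213.0, 232.0]] [[294.0, 252.0]]
near finger z -15 [[221.0, 181.0]] [[303.0, 201.0]]
```

```bash
python3 - <<'E'
from h import *
from scipy.spatial.transform import Rotation as Ro
s=ctrl.get_state(); p=s["position"]; R=Ro.from_rotvec(s["tool_rot"]).as_matrix()
d=cam("top"); S=cam("side")
m=(d["image"].max(2)<75)&(np.arange(400)>255)[:,None]; ys,xs=np.where(m[255:310,315:336]); xs+=315;ys+=255
print("left edge",xs.min(), [(r,xs[ys==r].min()) for r in range(258,304,4) if (ys==r).any()])
P=lambda d,l:proj(d,[p+R@np.array(q)/1000 for q in l])
print("exp near face z-53/-90",P(d,[(-37.5,95,-53),(37.5,95,-53),(-37.5,95,-90),(37.5,95,-90)]).round(1))
J=(proj(S,p+np.eye(3)*.01)-proj(S,p))/10; print("side J px/mm",J.round(3)); print("top J",((proj(d,p+np.eye(3)*.01)-proj(d,p))/10).round(3))
cv2.imwrite("pics/p8.png",cv2.resize(d["image"][215:315,300:440],None,fx=5,fy=5)[:,:,::-1])
print(s["time"],s["joint_positions"])
E
```

```text
left edge 315 [(262, np.int64(324)), (266, np.int64(324)), (270, np.int64(324)), (274, np.int64(323)), (278, np.int64(325)), (282, np.int64(325)), (286, np.int64(320)), (290, np.int64(315)), (294, np.int64(315)), (298, np.int64(315)), (302, np.int64(315))]
exp near face z-53/-90 [[321.4 260.3]
 [324.5 297. ]
 [321.7 261.4]
 [325.  299.9]]
side J px/mm [[-0.454 -0.14 ]
 [-0.164  0.261]
 [ 0.062 -0.374]]
top J [[-0.005 -0.459]
 [-0.453 -0.002]
 [ 0.06   0.04 ]]
12.05 [-0.57847879  0.05415884  0.66620063  2.0534061  -0.03930642  1.0447185
  1.76507898]
```

Both cameras agree on the gripper's xy but show it about 30 mm higher than the reported z. I'll settle the height by touch: descend in small steps and watch the force.

```bash
python3 -m inch '[[[0,0,1.5],[0,0,0]],[[0,0,1.5],[0,0,0]],[[0,0,1.5],[0,0,0]],[[0,0,1.5],[0,0,0]],[[0,0,1.5],[0,0,0]],[[0,0,1.5],[0,0,0]],[[0,0,1.5],[0,0,0]],[[0,0,1.5],[0,0,0]],[[0,0,1],[0,0,0]],[[0,0,0],[0,0,0]]]'
python3 -m inch '[[[0,0,1],[0,0,0]],[[0,0,1],[0,0,0]],[[0,0,0],[0,0,0]],[[0,0,0],[0,0,0]],[[0,0,0],[0,0,0]],[[0,0,0],[0,0,0]],[[0,0,0],[0,0,0]],[[0,0,0],[0,0,0]],[[0,0,0],[0,0,0]],[[0,0,0],[0,0,0]]]'
```

```text
time: 13.15
position: [0.4702, -0.0572, 0.0669]
tool_rot: [0.137, -3.138, 0.0]
ft_force: [-0.5, 0.2, -0.1]
grip_width: 0.005
time: 14.15
position: [0.4703, -0.0572, 0.0651]
tool_rot: [-0.137, 3.139, 0.0]
ft_force: [0.4, 0.9, -0.5]
grip_width: 0.008
```

```bash
python3 - <<'E'
from h import *
for i in range(3):
    S=cam("side"); s=ctrl.get_state(); print(s["position"],s["ft_force"])
a=S["image"][170:230,380:440]; a=(255*(a/255.)**.5).astype(np.uint8)
cv2.imwrite("pics/p9.png",cv2.resize(a,None,fx=9,fy=9,interpolation=cv2.INTER_CUBIC)[:,:,::-1])
E
```

```text
[ 0.47028223 -0.05715764  0.06505   ] [0.15473373 0.12245227 0.09067914]
[ 0.47030835 -0.05717495  0.06505482] [0.27101045 0.48572126 0.74932315]
[ 0.47028469 -0.0571876   0.06504747] [-0.08634707 -0.32739916  0.07066737]
```

View pics/p9.png

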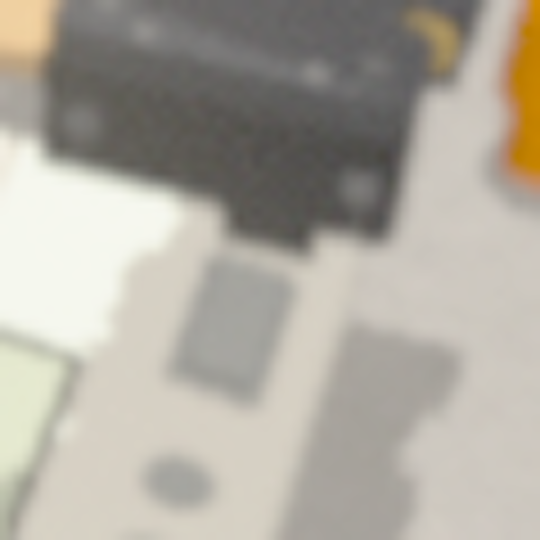

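There's still no contact, and the tip visibly remains about 30 mm above the key, so the reported z is low by roughly that much. I'll keep descending by feel.

```bash
python3 -m inch '[[[0,0,2],[0,0,0]],[[0,0,2],[0,0,0]],[[0,0,2],[0,0,0]],[[0,0,2],[0,0,0]],[[0,0,2],[0,0,0]],[[0,0,2],[0,0,0]],[[0,0,2],[0,0,0]],[[0,0,2],[0,0,0]],[[0,0,0],[0,0,0]],[[0,0,0],[0,0,0]]]'
python3 -m inch '[[[0,0,1],[0,0,0]],[[0,0,1],[0,0,0]],[[0,0,1],[0,0,0]],[[0,0,1],[0,0,0]],[[0,0,1],[0,0,0]],[[0,0,1],[0,0,0]],[[0,0,1],[0,0,0]],[[0,0,1],[0,0,0]],[[0,0,0],[0,0,0]],[[0,0,0],[0,0,0]]]'
```

```text
time: 15.3
position: [0.4703, -0.0572, 0.049]
tool_rot: [0.137, -3.139, 0.0]
ft_force: [0.0, -0.2, -0.3]
grip_width: 0.008
time: 16.3
position: [0.4703, -0.0572, 0.041]
tool_rot: [-0.137, 3.139, 0.0]
ft_force: [-0.4, -0.3, 0.6]
grip_width: 0.004
```

```bash
python3 - <<'E'
from h import *
for i in range(3):
    S=cam("side"); s=ctrl.get_state(); print(s["position"],s["ft_force"])
a=S["image"][170:230,380:440]; a=(255*(a/255.)**.5).astype(np.uint8)
cv2.imwrite("pics/p10.png",cv2.resize(a,None,fx=9,fy=9,interpolation=cv2.INTER_CUBIC)[:,:,::-1])
E
```

```text
[ 0.47033972 -0.0571787   0.04108327] [-0.25811101 -0.6381288  -0.10340853]
[ 0.4703431  -0.05718129  0.04109833] [-0.01675111 -0.20942396 -1.0769933 ]
[ 0.47037054 -0.05717425  0.04113303] [-0.61194185 -0.14325313 -0.63877304]
```

View pics/p10.png

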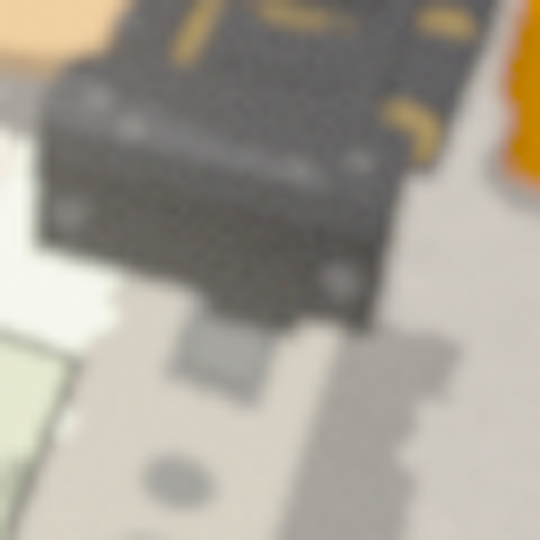

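The tip's near edge is now at about (250,320) and closing on the key, still without contact. I'll continue in 1 mm rows, reading the force often.

```bash
python3 -m inch '[[[0,0,1],[0,0,0]],[[0,0,1],[0,0,0]],[[0,0,1],[0,0,0]],[[0,0,1],[0,0,0]],[[0,0,1],[0,0,0]],[[0,0,1],[0,0,0]],[[0,0,1],[0,0,0]],[[0,0,0],[0,0,0]],[[0,0,0],[0,0,0]],[[0,0,0],[0,0,0]]]'
python3 -m inch '[[[0,0,1],[0,0,0]],[[0,0,1],[0,0,0]],[[0,0,0],[0,0,0]],[[0,0,0],[0,0,0]],[[0,0,0],[0,0,0]],[[0,0,0],[0,0,0]],[[0,0,0],[0,0,0]],[[0,0,0],[0,0,0]],[[0,0,0],[0,0,0]],[[0,0,0],[0,0,0]]]'
cat > f.py <<'E'
from h import *
F=[]
for i in range(8):
    cam("side"); s=ctrl.get_state(); F.append(s["ft_force"])
print(s["time"],s["position"].round(4),np.mean(F,0).round(2),np.std(F,0).round(2))
E
python3 f.py
```

```text
time: 17.45
position: [0.4712, -0.0571, 0.0347]
tool_rot: [-0.137, 3.137, 0.0]
ft_force: [-0.7, 0.8, 5.4]
grip_width: 0.003
time: 18.45
position: [0.4713, -0.0571, 0.0342]
tool_rot: [-0.137, 3.137, 0.002]
ft_force: [-4.0, 0.4, 20.7]
grip_width: 0.008
18.85 [ 0.4713 -0.057   0.0342] [-4.59  0.62 19.83] [0.56 0.36 0.56]
```

The arm has met a hard stop at about 20 N. The force leans forward (-x), as the console's slope would give, and the travel since the last free reading fits 5 mm of key travel. I'll compare the visible end of the key in pixels, pressed against released.

```bash
python3 -c "
from h import *
cv2.imwrite('pics/k_down.png',cam('side')['image'])"
python3 -m inch '[[[0,0,-2],[0,0,0]],[[0,0,-3],[0,0,0]],[[0,0,-4],[0,0,0]],[[0,0,-4],[0,0,0]],[[0,0,0],[0,0,0]],[[0,0,0],[0,0,0]],[[0,0,0],[0,0,0]],[[0,0,0],[0,0,0]],[[0,0,0],[0,0,0]],[[0,0,0],[0,0,0]]]'
python3 - <<'E'
from h import *
u=cam('side')['image']; dn=cv2.imread('pics/k_down.png')
s=ctrl.get_state(); print(s["position"],s["ft_force"])
b=cv2.imread('pics/side1.png')
for c in(401,403,405): print(c,"start",b[200:218,c].max(1),"\n  up",u[200:218,c].max(1),"\n  down",dn[200:218,c].max(1))
E
```

```text
time: 19.9
position: [0.4702, -0.0572, 0.045]
tool_rot: [0.137, -3.138, -0.0]
ft_force: [0.3, -0.2, 0.1]
grip_width: 0.004
[ 0.47024063 -0.05719851  0.04499128] [ 0.28564863 -0.15049604  0.22947261]
401 start [215 198 187 175 163 153 145 143 141 128 109 113 145 193 224 230 231 232] 
  up [ 82 117 134 130 122 116 109 105 106 102 100 103 124 155 174 181 182 181] 
  down [ 38  40  42  42  53  73  92  99 106 109 110 113 128 154 175 180 181 180]
403 start [145 142 142 144 145 149 150 149 148 142 125 106 124 172 211 229 231 231] 
  up [ 45  57  66  74  91 103 108 109 109 109 106  97 105 133 162 177 181 181] 
  down [ 39  41  39  41  44  44  50  67  90 104 108 110 116 135 163 179 180 181]
405 start [148 148 148 148 149 150 150 151 149 148 138 118 107 133 176 216 229 231] 
  up [ 39  39  42  51  79 100 108 110 107 110 108 103  98 110 138 164 178 181] 
  down [ 38  38  38  41  42  42  42  54  79 101 108 109 111 119 140 165 178 181]
```

With the key pressed, the dark side wall at its near end (rows 210-212) disappears, so the key was down flush. It reappears on release. Now I'll lift clear and do a final check.

```bash
python3 -m inch '[[[0,0,-15],[0,0,0]],[[0,0,-30],[0,0,0]],[[0,0,-30],[0,0,0]],[[0,0,-30],[0,0,0]],[[0,0,-20],[0,0,0]],[[0,0,0],[0,0,0]],[[0,0,0],[0,0,0]],[[0,0,0],[0,0,0]],[[0,0,0],[0,0,0]],[[0,0,0],[0,0,0]]]'
python3 - <<'E'
from h import *
s=ctrl.get_state();print(s["time"],s["position"],s["qd"].round(3))
d=cam("top"); b=blob(d["image"].max(2)<60,proj(d,[.607,.0116,.11])[0],60); print(b[0],b[1],ray(d,b[0],.105))
S=cam("side"); cv2.imwrite("pics/fin.png",cv2.resize(S["image"][100:350,220:500],None,fx=2.8,fy=2.4,interpolation=cv2.INTER_CUBIC)[:,:,::-1])
o=cv2.imread("pics/side1.png")[:,:,::-1]; print("side diff blobs outside arm (left 320 cols):",(cv2.absdiff(o,S["image"]).max(2)[:,:300]>40).sum())
E
```

```text
time: 20.95
position: [0.4697, -0.0572, 0.1692]
tool_rot: [0.137, -3.137, 0.001]
ft_force: [-0.6, -0.2, -0.1]
grip_width: 0.005
20.95 [ 0.46970675 -0.05724067  0.16917668] [ 0.001 -0.004 -0.    -0.005 -0.002  0.    -0.001]
[333.92696629 210.10674157] [327 203  15  15 178] [[0.6067007  0.01301687]]
side diff blobs outside arm (left 320 cols): 0
```

View pics/fin.png

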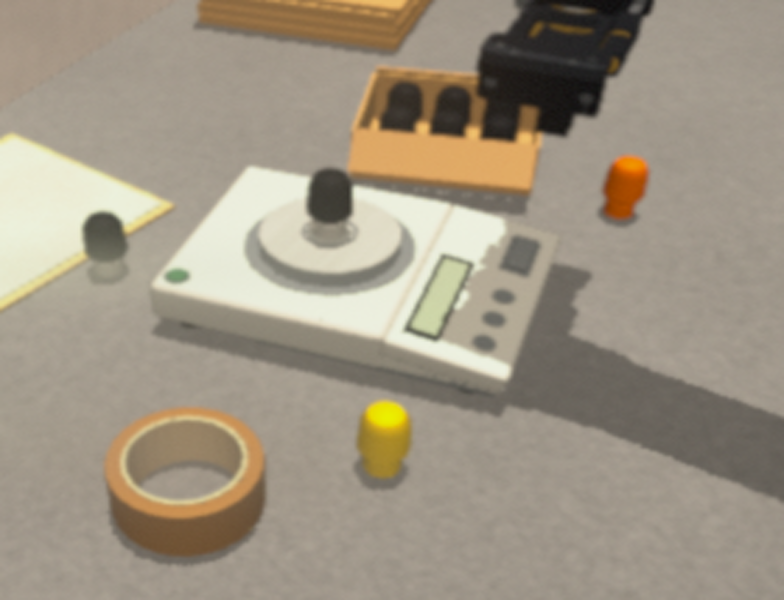

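The bottle stands upright inside the ring, the key is up, the other objects are in place and the robot is clear. Handing in.

```bash
python3 -c "
from bench import close_job
print(close_job())"
```

```text
the job is handed in; nothing more can be done
None
```

The bottle now stands upright inside the etched ring, and the wide key has been pressed and let go; I handed the job in at about 21 s. I slid the bottle about 25 mm with the closed fingertips, in one slow two-stage push and a small tap, then backed off before pressing the key.

**Last checks:**
- **Bottle:** the top view puts it about 1.5 mm from the pan's middle, and it had not moved after the key press. The side view shows its cap inside the ring.
- **Key:** I pressed to a hard stop at about 20 N, well above the 3.2 N it needs. The key's side wall disappeared in the side view while pressed and came back on release.
- **Surroundings:** the spare and the tape showed no change in the side view. The carton looked untouched by eye. The robot was touching nothing.

**What disagreed:**
- **Height:** the reported tool height came out about 30 mm lower than the cameras and the key contact showed, so I pressed the key by feel. It also means the taps probably touched the bottle higher on its side than intended, around 40 mm up, above half height. It did not topple.
- **Pictures:** I viewed 13 pictures, three over the budget of 10, mainly to sort out that height.

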